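# Turn a screwdriver upright by way of a regrip rest and hang it in the rack

## Task

Hang the red screwdriver lying near the middle of the bench upright, handle up, in the middle notch of the blue tool rack. Turn it up by way of the grey regrip rest: first lay it in the sloping trough with its handle uppermost and down against the stop, and let go of it there; then take it again at a new angle and hang it with its shank in the notch and the handle down on the shelf, between the front lip and the back tab. Do not disturb the carton, the small red bottle and the white tube that stand or lie nearest.

Things in the scene. Friction and masses are not known exactly. Their poses are not given: they have to be found in the camera images.
- handle (a point): centre of the screwdriver's red handle, which grips like a square bar 30 mm wide and thick, 105 mm long (y = -52.5 to +52.5 mm); balance point near here; 0.08 to 0.15 kg. Own +y points to the butt of the handle, -y to the steel tip, z up as it lies flat. At the start it lies flat, handle pointing away from the robot and to its right
- blade_tip (a point): tip of the screwdriver's straight steel shank: 6 mm thick, it runs 98 mm from the handle's lower face to here (151 mm from the handle's centre), on the handle's centre line. Axes as handle
- rest_seat (a point): where the handle's centre lies when the screwdriver is home in the rest's trough; 137 mm above the bench. Own +x runs 45 degrees up the trough, roughly to the robot's right (the way the butt must point), y level across it, z square out of its floor, the open side: lay the part in along -z. Stop for the handle's lower face at x = -52.5 mm; a handle let go a few mm above it slides down to it
- regrip_rest: fixed rest, 147 mm high, origin at bench level under its 150x84 mm base (top 22 mm up), z up, x = the way the trough rises. Seen from rest_seat: floor rail 22 mm wide, 15 mm below, x -62 to +27; two cheeks 36 mm apart and 17 mm high only at x -60 to -24; stop 24 mm high with a slot 14 mm wide at y = 0, open on the z side, for the shank. Above x = -24 the handle's sides are free
- notch (a point): on top of the rack's shelf, 130 mm above the bench, at the middle of the seat in the middle notch. Axes as tool_rack. Notch 14 mm wide through the 8 mm shelf, mouth open to -x at x = -31 mm. A lip 6 mm high runs along the front of the shelf, inner face at x = -23 mm; a back tab 20 mm wide and 60 mm high rises at x = +23 mm. Like notches and tabs 50 mm left and right
- tool_rack: blue rack on four rubber feet, fixed to the bench (a cable may pass beneath), 110 by 156 mm and 130 mm high to the shelf, 190 mm to its back tabs, the top of its base plate 22 mm above the bench; origin at the centre of its underside at bench level, -x is its open front, which faces roughly to the robot's left, z up
- carton_mid (a point): bystander: white and brown carton, 76 by 63 by 105 mm, standing at the front of the bench on the robot's left; its centre
- bottle_mid (a point): bystander: small red bottle with a white cap, 22 by 27 by 92 mm, standing in front of the left tray; its centre
- tube_mid (a point): bystander: white tube, 39 by 144 by 31 mm, lying at the front of the bench on the robot's left; its centre

How it is judged (in metres and radians):
On the way:
1. the screwdriver lies in the regrip rest, handle uppermost, let go (distance between handle and rest_seat below 0.015 m and angle between the y axis of handle and the x axis of rest_seat, either way round below 0.25 rad and angle between handle's own y axis and vertical below 1.2 rad and contact force between the fingers and screwdriver below 0.05 N and linear speed of screwdriver below 0.03 m/s), for 0.3 s.
At the end, for the whole second after the job is handed in: The screwdriver hangs at rest, let go, in the rack's middle notch: handle up, within 8 degrees of upright, its lower face down on the shelf between lip and tab (handle centre 177 to 187 mm above the bench, within 14 mm of the marked point seen from above) (horizontal distance between handle and notch below 0.014 m and angle between handle's own y axis and vertical below 0.15 rad and height (world z) of handle between 0.177 and 0.187 m and contact force between the fingers and screwdriver below 0.05 N and linear speed of screwdriver below 0.05 m/s); the robot touches nothing.
It fails at once if the carton is moved by more than 30 mm (distance of carton_mid from where it was at the start of the episode above 0.03 m).
It fails at once if the red bottle is moved by more than 30 mm (distance of bottle_mid from where it was at the start of the episode above 0.03 m).
It fails at once if the tube is moved by more than 30 mm (distance of tube_mid from where it was at the start of the episode above 0.03 m).
It also fails if it takes over 64 s, if anything falls off the work surface, if the arm or the gripper's body presses on something with over 40 N, if the wrist force passes 120 N, or if a joint passes its speed limit or range.

## Robot

A 6-joint arm with a two-finger parallel gripper is mounted at the origin on a cart in front of the work surface, level with it; the furniture and walls round the work are solid. World frame = base frame: x ahead of the robot, y to its left, z up, the work surface at z = 0. Lengths are in m, angles in degrees, forces in N, time in s.
With the tool pointing down it reaches from about 0.35 to 0.875 m from the base axis. Payload 4.2 kg.
Tool frame: the origin (TCP) lies midway between the tips of the shut fingers; the grasp point (between the pads) lies 19 mm behind it; z points along the fingers, y is the line along which they close (so a half turn about z gives the same grasp; the last joint's range is limited). The gripper opens to 87 mm and grips with 3 to 60 N. Pads are 19 mm wide; open, the fingers measure 117 mm over their backs; the gripper's body (75 mm by 190 mm) begins 51 mm behind the grasp point.
Start: joints at [86.379, 22.042, 0.453, 0, -68.411, -14.817], TCP at [0.198, 0.593, 0.223] pointing down, gripper open.
Joint ranges: [-179.83, 179.83], [-69.29, 118.12], [-61.27, 80.66], [-181.25, 117.63], [-171.15, -9.14], [-177.46, 177.46]. Speed limits (degrees/s): [159.86, 159.86, 180, 180, 180, 180].

## Interface

Orientations are given as a 3x3 rotation matrix whose columns are the frame's x, y, z axes.
In Python, from station import r, cams gives the robot as it stands.
- The arm moves only by the tool play_rows, never from a script. Its argument "commands" is text: rows parted by semicolons, each of 6 numbers parted by spaces: the shift along the world's x, y, z normalised to -1 to 1, where 1 is 30 mm, then the turn, a rotation vector about the world's x, y, z normalised to -1 to 1, where 1 is 0.15 rad. A call has 1 to 20 rows; each row shifts and turns the commanded pose from where the row before left it; what a row does not reach is not made up. A row lasts 1/10 s, in which the tool goes at most 50 mm and 8.59 degrees, less where a joint would pass 70% of its speed; a pose out of reach is approached as far as the arm can. A call with a number of a shift or a turn outside -1 to 1 is refused whole. A call with a gripper value outside its range is refused whole. "grip" is the finger opening in mm, from 0 to 87, set as the call begins (left out, the last holds). The fingers move at their own pace and stop on an object; the grip force is fixed at half the most. Time passes only in rows, so rows that do not move let the fingers close. It gives the time, the measured TCP pose, the force, the opening and the grip force at its end, in the units of the state.
- r.sense(): the state, without advancing time (a new reading comes with each control period).
- cams.capture(name): name is "scene" or "top"; returns (picture, depth): 480x640x3 uint8, blue, green, red; 480x640 float32, m along the optical axis (not along the pixel's ray), 0 where there is no reading.
- cams.camera_info(name): a dict with "mtx" (3x3 intrinsics, pixels), "R" (3x3) and "t" (3): a world point X has camera coordinates R X + t. Camera axes: x right, y down, z forward; pixel columns grow to the right and rows downward; lengths in m; the calibration is good to about 2 mm. A picture is of the moment at which its call begins. camera_info takes no time and is no camera call.
- r.finish_job(): hands the job in; it is judged then, once.
The state is a dict: "time_s": time; "joints": joint angles; "joint_velocities": joint speeds; "effort": joint torques, N m; "tcp_pos": TCP position; "ee_rot": TCP orientation; "wrist_force": force on the tool from outside, world axes, zero at the start; "moment": the same for the moment, N m; "gripper_width": opening from 0.0 (shut) to 1.0 (fully open); "gripper_force": force on a finger pad.
Only numpy, scipy, OpenCV 4.12 (cv2) and the standard library are available. Lean on these libraries where they do the work, as an engineer would, in place of code of your own. Each camera call takes 0.05 s, during which the arm holds its last target. There are 200 camera calls.

## Working session

There is one attempt and no reset: what is moved stays moved. The work goes in short steps, Python scripts to look and compute and a tool call to move; the robot and the scene stay as the last step left them, time stands still between calls to the robot, and variables do not carry over. Pictures are saved under pics/ and viewed, at most 10 in all, crops included, and the job is handed in when it is done.

Besides the shell and the picture viewer there is one more tool, called after "Emit:" in YAML: its name, and indented under it one key for each argument. play_rows: Moves the arm, as the interface text tells. Scaled input: -1 to 1 covers 30 mm each way for a shift and 0.15 rad each way for a turn. Its arguments: {"type":"object","properties":{"commands":{"type":"string"},"grip":{"type":"number"}},"required":["commands"]}

```bash
mkdir -p pics; ls; cat > h.py <<'E'
import numpy as np,cv2
from station import r,cams
def grab(n):
    im,d=cams.capture(n); c=cams.camera_info(n); return im,d,np.array(c["mtx"]),np.array(c["R"]),np.array(c["t"]).ravel()
def pts(d,K,R,t):
    v,u=np.mgrid[0:480,0:640]; P=np.stack([(u-K[0,2])/K[0,0]*d,(v-K[1,2])/K[1,1]*d,d],-1)
    return (P-t)@R
def proj(X,K,R,t):
    p=(np.atleast_2d(X)@R.T+t)@K.T; return p[:,:2]/p[:,2:]
E
python3 - <<'E'
from h import *
for n in("scene","top"):
    im,d,K,R,t=grab(n); cv2.imwrite(f"pics/{n}0.png",im); np.savez(f"{n}0.npz",im=im,d=d,K=K,R=R,t=t)
    print(n,-R.T@t,R[2],K[0,0])
E
```

```text
pics
scene [-0.25837345 -0.97446828  0.68910185] [ 0.50646796  0.75287987 -0.42031191] 520.7095231081817
top [0.26440064 0.09773182 1.59946693] [ 0.11449609 -0.01254702 -0.99334446] 474.9069907447033
```

View pics/scene0.png

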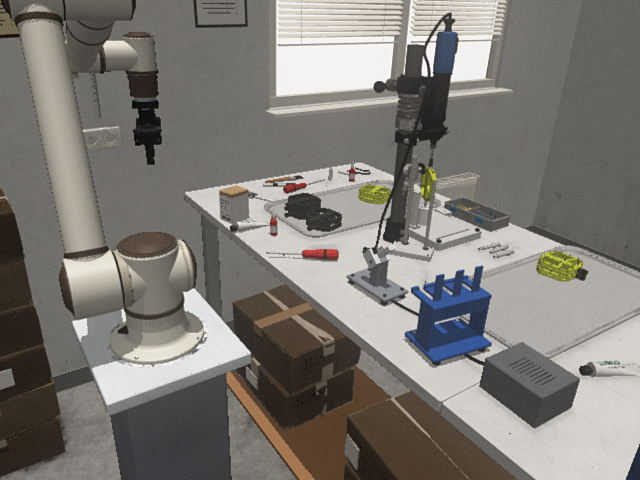

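View pics/top0.png

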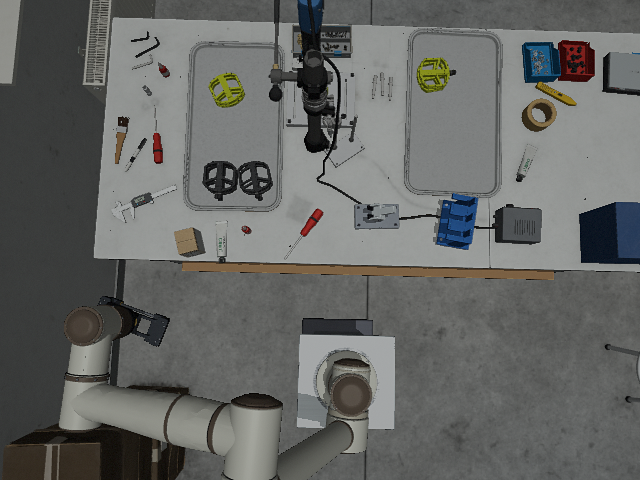

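The scene view shows the screwdriver at (305,254), the rest at (376,275) and the rack at (450,320). In the top view the handle is at (312,222), the tip at (285,258), the rest at (378,215) and the rack at (457,222). The drill press column stands behind them.

```bash
python3 - <<'E'
from h import *
D={n:np.load(n+"0.npz") for n in("scene","top")}
for n,z in D.items():
    im,d,K,R,t=[z[k] for k in("im","d","K","R","t")]
    P=pts(d,K,R,t); hsv=cv2.cvtColor(im,cv2.COLOR_BGR2HSV); H,S,V=hsv[...,0],hsv[...,1],hsv[...,2]
    box=(P[...,0]>.2)&(P[...,0]<.75)&(P[...,1]>-.6)&(P[...,1]<.3)&(P[...,2]>-.03)&(P[...,2]<.3)
    print(n,"bench z",np.median(P[...,2][box&(P[...,2]<.01)]))
    red=(((H<8)|(H>172))&(S>140)&(V>60)&box&(P[...,1]<.2)).astype(np.uint8)
    # red handle
    nl,lab,st,c=cv2.connectedComponentsWithStats(red)
    for i in range(1,nl):
        if st[i,4]<40: continue
        m=lab==i; q=P[m]; rc=cv2.minAreaRect(np.argwhere(m)[:,::-1].astype(np.float32)); 
        # cast to z=.015
        uv=np.array([rc[0]])
        b=cv2.boxPoints(rc)
        def cast(uv,zz):
            ray=np.c_[(uv[:,0]-K[0,2])/K[0,0],(uv[:,1]-K[1,2])/K[1,1],np.ones(len(uv))]@R; o=-R.T@t
            return o+ray*((zz-o[2])/ray[:,2])[:,None]
        print("red",st[i],rc,cast(uv,.015 if n=="scene" else .025).round(4),"depth mean",q.mean(0).round(4),"z",np.percentile(q[:,2],[5,50,95]).round(4))
        w=cast(np.argwhere(m)[:,::-1].astype(float),.02)[:,:2]; r2=cv2.minAreaRect(w.astype(np.float32)); print("  world rect",r2, cv2.boxPoints(r2).round(3).tolist())
    blue=(H>100)&(H<125)&(S>130)&(V>50)&box
    q=P[blue]; print("blue n",len(q))
    for lo,hi in((.12,.14),(.15,.2),(.183,.2),(.015,.03)):
        s=q[(q[:,2]>lo)&(q[:,2]<hi)]
        if len(s)>5: print(lo,hi,len(s),cv2.minAreaRect(s[:,:2].astype(np.float32)),np.median(s[:,2]).round(4))
    gb=box&(S<70)&(P[...,1]<-.03)&(P[...,1]>-.27)&(P[...,0]>.35)&(P[...,0]<.58)
    for lo,hi in((.014,.03),(.03,.1),(.1,.16)):
        s=P[gb&(P[...,2]>lo)&(P[...,2]<hi)]
        if len(s)>5: print("rest",lo,hi,len(s),cv2.minAreaRect(s[:,:2].astype(np.float32)),np.median(s,0).round(4),s[:,2].max())
    for nm,c in(("rest",(.48,-.12)),("rack",(.48,-.38))):
        x,y=proj(np.array([[c[0],c[1],.08]]),K,R,t)[0].astype(int); 
        cr=im[max(0,y-60):y+60,max(0,x-65):x+65]; cv2.imwrite(f"/tmp/{n}_{nm}.png",cv2.resize(cr,(400,300),interpolation=cv2.INTER_CUBIC)); print(nm,x,y,cr.shape)
g=np.vstack([np.hstack([cv2.imread(f"/tmp/{n}_{m}.png") for m in("rest","rack")]) for n in("scene","top")])
cv2.imwrite("pics/c1.png",g)
E
```

```text
scene bench z -0.0010996867810466986
red [303 249  21   8 132] ((313.0, 252.5), (7.0, 20.0), 90.0) [[0.5093 0.1454 0.015 ]] depth mean [0.5022 0.1328 0.0218] z [0.0146 0.0219 0.0287]
  world rect ((0.504067063331604, 0.13724204897880554), (0.045404091477394104, 0.059875886887311935), 59.90559005737305) [[0.46700000762939453, 0.13300000131130219], [0.5189999938011169, 0.10300000011920929], [0.5410000085830688, 0.1420000046491623], [0.49000000953674316, 0.1720000058412552]]
red [326 250  12   8  80] ((331.5, 253.5), (7.0, 11.0), 90.0) [[0.5523 0.113  0.015 ]] depth mean [0.5444 0.1019 0.023 ] z [0.0151 0.0235 0.0292]
  world rect ((0.5466482043266296, 0.10513123869895935), (0.04748004674911499, 0.032062679529190063), 55.13554382324219) [[0.5199999809265137, 0.0949999988079071], [0.5460000038146973, 0.07599999755620956], [0.5730000138282776, 0.11500000208616257], [0.546999990940094, 0.1340000033378601]]
blue n 2355
0.12 0.14 940 ((0.5293787121772766, -0.3486536741256714), (0.08611135929822922, 0.15188604593276978), 81.0866470336914) 0.1291
0.15 0.2 42 ((0.5253288745880127, -0.3638617694
[... 2350 characters left out ...]
0.015 0.03 503 ((0.5261290073394775, -0.35865211486816406), (0.10833145678043365, 0.15357407927513123), 81.42189025878906) 0.0209
rest 0.014 0.03 544 ((0.5423999428749084, -0.09824051707983017), (0.07504630833864212, 0.13602669537067413), 0.039593301713466644) [ 0.5295 -0.0909  0.0204] 0.029727402701227826
rest 0.03 0.1 118 ((0.547969400882721, -0.0961054265499115), (0.12938807904720306, 0.0534755177795887), 88.58744049072266) [ 0.5458 -0.0785  0.0937] 0.09997564394866697
rest 0.1 0.16 226 ((0.5462247133255005, -0.093931183218956), (0.08530573546886444, 0.05188426747918129), 87.52330017089844) [ 0.5472 -0.0964  0.1134] 0.14803373898858002
rest 387 233 (120, 130, 3)
rack 467 235 (120, 130, 3)
```

View pics/c1.png

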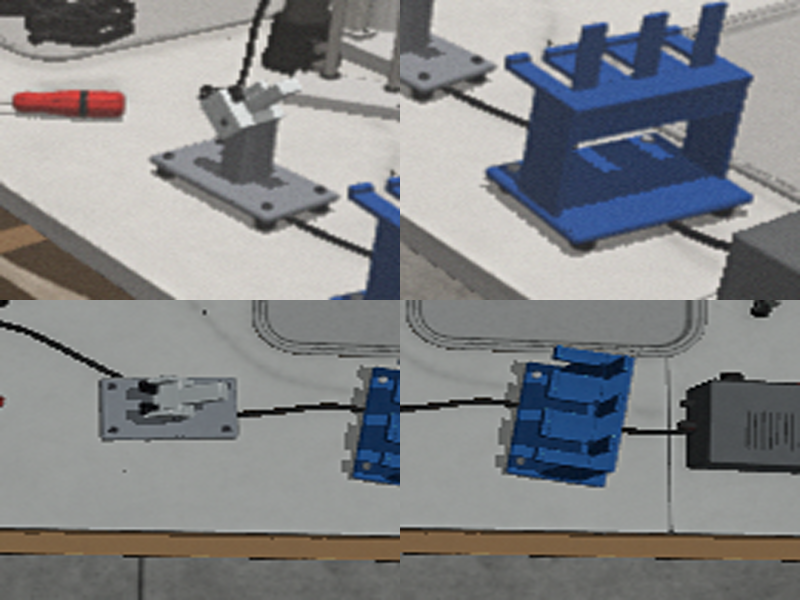

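The screwdriver handle's axis and the rack pose agree between the two views. Next I need the rest's seat, the clearance to the drill press and the tool's current orientation.

```bash
python3 - <<'E'
from h import *
np.set_printoptions(suppress=True,precision=4)
print(r.sense()["ee_rot"])
for n in("scene","top"):
    z=np.load(n+"0.npz"); im,d,K,R,t=[z[k] for k in("im","d","K","R","t")]
    P=pts(d,K,R,t); S=cv2.cvtColor(im,cv2.COLOR_BGR2HSV)[...,1]; V=im.max(-1)
    b=(P[...,0]>.45)&(P[...,0]<.62)&(P[...,1]<-.01)&(P[...,1]>-.2)&(S<70)
    q=P[b&(P[...,2]>.017)&(P[...,2]<.027)]; 
    print(n,"base ext",np.percentile(q,[1,99],axis=0)[:, :2].ravel())
    # front (min x) edge of base: per y bin
    e=[(yy,q[(abs(q[:,1]-yy)<.004)][:,0].min()) for yy in np.arange(-.16,-.03,.008) if (abs(q[:,1]-yy)<.004).sum()>3]
    e=np.array(e); print(" front edge fit x=a*y+b",np.polyfit(e[:,0],e[:,1],1))
    q=P[b&(P[...,2]>.085)&(P[...,2]<.165)]
    # 45deg frame
    s=(q[:,1]+q[:,2])/2**.5; a=(-q[:,1]+q[:,2])/2**.5
    h,ed=np.histogram(s,np.arange(-.05,.12,.003)); print(" n-coord hist",[(round(float(x),3),int(c)) for x,c in zip(ed,h) if c])
    k=np.argmax(h); m=abs(s-ed[k]-.0015)<.004; print(" plane s",np.median(s[m]),"along a",np.percentile(a[m],[0,5,50,95,100]),"x",np.percentile(q[m,0],[2,50,98]))
    top=q[q[:,2]>.138]; print(" top pts",len(top),top.mean(0),top.min(0),top.max(0))
    for lo in np.arange(.09,.15,.01):
        w=q[(a>lo)&(a<lo+.01)]
    o=q[:,1]>-.09; print(" left part x",np.percentile(q[o,0],[1,50,99]),"y",np.percentile(q[o,1],[50,99]))
    # tall stuff near
    for lo,hi in((.03,.15),(.15,.3),(.3,.5),(.5,.9)):
        w=P[(P[...,0]>.45)&(P[...,0]<.9)&(P[...,1]>-.45)&(P[...,1]<.25)&(P[...,2]>lo)&(P[...,2]<hi)]
        if len(w): 
            c=np.histogram2d(w[:,0],w[:,1],[np.arange(.45,.91,.05),np.arange(-.45,.26,.05)])[0].astype(int); print(lo,hi); print(c)
E
```

```text
[[ 0.9486 -0.3164 -0.0005]
 [-0.3164 -0.9486 -0.0019]
 [ 0.0001  0.002  -1.    ]]
scene base ext [ 0.5057 -0.1681  0.5896 -0.0213]
 front edge fit x=a*y+b [-0.0382  0.503 ]
 n-coord hist [(-0.02, 5), (-0.017, 19), (-0.014, 19), (-0.011, 23), (-0.008, 25), (-0.005, 48), (-0.002, 41), (0.001, 38), (0.004, 38), (0.007, 34), (0.01, 20), (0.013, 9), (0.016, 21), (0.019, 28), (0.022, 24), (0.025, 23), (0.028, 13), (0.031, 10), (0.034, 5)]
 plane s -0.002514771674267689 along a [0.1233 0.1306 0.1435 0.1929 0.1971] x [0.5224 0.5421 0.5717]
 top pts 28 [ 0.5488 -0.1327  0.1413] [ 0.5385 -0.1377  0.1381] [ 0.5617 -0.1257  0.1449]
 left part x [0.522  0.5279 0.5699] y [-0.0735 -0.0532]
0.03 0.15
[[  0 853 433  15   0   0   0   0   0   0   0   0   0   0]
 [  0 512 141   0   0   0 303 239   0   0   0   7   0   0]
 [  2 783 110   0   0   0 168  68   0   0   0   2   0   0]
 [  0   8  29   0   0   0   0   0   0   0   0   0   0   0]
 [  0   0   0   0   0   0   0   0   0   0   2   0   0   0]
 [  0   0   0   0   0   0   0   0   0   0 107   0   0   0]
 [  0   0   0   0   0   0   0   0   0   8 264 379   
[... 3802 characters left out ...]
   0   0   0   0   0   0 415 620  65 180]
 [  0   0   0   0   0   0   0   0   0   0 175  14 202 205]
 [  0   0   0   0   0   0   0   0   0   0   0  20   0  79]]
0.5 0.9
[[  0   0   0   0   0   0   0   0   0   0   0   0   0   0]
 [  0   0   0   0   0   0   0   0   0   0   0   0   0   0]
 [  0   0   0   0   0   0   0   0   0   0   0   0   0   0]
 [  0   0   0   0   0   0   0   0   0   0   0   0   0   0]
 [  0   0   0   0   0   0   0   0   0   0   0   0   0   0]
 [  0   0   0   0   0   0   0   0   0   0   0   0   0   0]
 [  0   0   0   0   0   0   0   0   0   0   2 340   1   0]
 [  0   0   0   0   0   0   0   0   0   0  96 317   2   0]
 [  0   0   0   0   0   0   0   0   0   0   0 133   0   0]]
```

```bash
cat >> h.py <<'E'
from scipy.spatial.transform import Rotation as Ro
np.set_printoptions(suppress=True,precision=4)
def need(p,R):
    "total shift and turn from the measured pose, in row units"
    s=r.sense(); d=(np.array(p)-s["tcp_pos"])/.03; w=Ro.from_matrix(np.array(R)@np.array(s["ee_rot"]).T).as_rotvec()/.15
    print("shift",d,"turn",w,"joints",np.round(s["joints"],1),"t",s["time_s"])
def frame(y,z):
    y=np.array(y,float);z=np.array(z,float);z/=np.linalg.norm(z);y-=z*(y@z);y/=np.linalg.norm(y); return np.c_[np.cross(y,z),y,z]
def yaw(a): a=np.radians(a); return np.array([np.cos(a),np.sin(a),0])
E
python3 -c "
from h import *
need([.5306,.1219,.10],frame(yaw(-125.2),[0,0,-1]))"
```

```text
shift [ 11.1037 -15.6842  -4.0521] turn [ 0.012  -0.0052 -1.9492] joints [ 86.4  22.1   0.4  -0.  -68.4 -14.8] t 0.1
```

Emit:
play_rows:
  commands: "0.555 -0.784 0 0 0 -0.1;0.555 -0.784 0 0 0 -0.1;0.555 -0.784 0 0 0 -0.1;0.555 -0.784 0 0 0 -0.1;0.555 -0.784 0 0 0 -0.1;0.555 -0.784 0 0 0 -0.1;0.555 -0.784 0 0 0 -0.1;0.555 -0.784 0 0 0 -0.1;0.555 -0.784 0 0 0 -0.1;0.555 -0.784 0 0 0 -0.1;0.555 -0.784 0 0 0 -0.1;0.555 -0.784 0 0 0 -0.1;0.555 -0.784 0 0 0 -0.1;0.555 -0.784 -0.5 0 0 -0.1;0.555 -0.784 -0.5 0 0 -0.1;0.555 -0.784 -0.6 0 0 -0.1;0.555 -0.784 -0.6 0 0 -0.1;0.555 -0.784 -0.6 0 0 -0.1;0.555 -0.784 -0.6 0 0 -0.1;0.555 -0.784 -0.6 0 0 -0.1"
  grip: 70

```text
time_s: 2.1
tcp_pos: [0.5309, 0.1214, 0.1015]
ee_rot: [[0.812, -0.583, -0.001], [-0.583, -0.812, -0.0], [-0.0, 0.001, -1.0]]
wrist_force: [-0.1, 0.3, 0.2]
gripper_width: 0.804
gripper_force: 0.0
```

Emit:
play_rows:
  commands: "0 0 0 0 0 0;0 0 0 0 0 0"

```text
time_s: 2.3
tcp_pos: [0.5304, 0.1219, 0.1019]
ee_rot: [[0.812, -0.584, -0.002], [-0.584, -0.812, -0.001], [-0.001, 0.002, -1.0]]
wrist_force: [-0.8, 0.5, -0.2]
gripper_width: 0.807
gripper_force: 0.0
```

```bash
python3 -c "
from h import *
need([.5306,.1219,.005],frame(yaw(-125.2),[0,0,-1]))"
```

```text
shift [ 0.0061  0.0011 -3.2285] turn [ 0.0059 -0.0103  0.0581] joints [ 30.   21.2 -20.2  -0.  -48.7  24.3] t 2.3
```

Emit:
play_rows:
  commands: "0 0 -0.5 0 0 0;0 0 -0.5 0 0 0;0 0 -0.5 0 0 0;0 0 -0.5 0 0 0;0 0 -0.5 0 0 0;0 0 -0.4 0 0 0.05;0 0 -0.3 0 0 0;0 0 0 0 0 0;0 0 0 0 0 0"

```text
time_s: 3.2
tcp_pos: [0.5309, 0.1229, 0.0069]
ee_rot: [[0.818, -0.576, 0.001], [-0.576, -0.818, 0.0], [0.0, -0.001, -1.0]]
wrist_force: [1.2, 0.2, 0.6]
gripper_width: 0.803
gripper_force: 0.0
```

```bash
python3 - <<'E'
from h import *
s=r.sense(); print(s["tcp_pos"],s["wrist_force"])
im,d,K,R,t=grab("top"); a=cv2.resize(im[150:290,230:400],(510,420),interpolation=cv2.INTER_CUBIC)
im,d,K,R,t=grab("scene"); b=cv2.resize(im[180:290,260:350],(290,420),interpolation=cv2.INTER_CUBIC)
cv2.imwrite("pics/g1.png",np.hstack([a,b]))
E
```

```text
[0.5309 0.1229 0.0069] [1.2307 0.1747 0.5665]
```

View pics/g1.png

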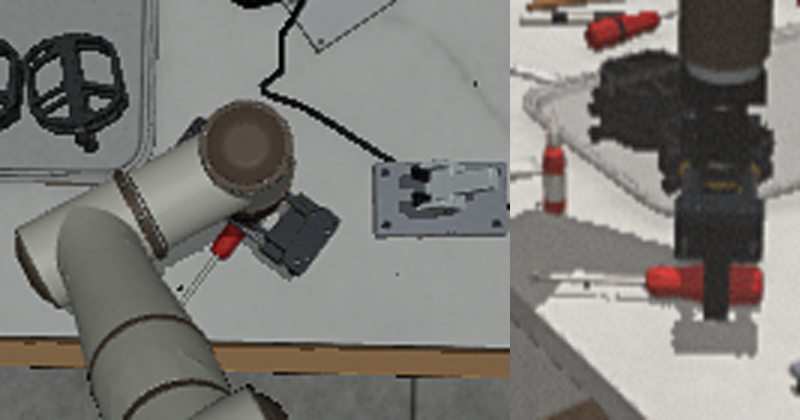

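The scene crop shows the fingers straddling the red handle just past its centre at (717,285). Next I close and lift.

Emit:
play_rows:
  commands: "0 0 0 0 0 0;0 0 0 0 0 0;0 0 0 0 0 0;0 0 0 0 0 0;0 0 0 0 0 0;0 0 0 0 0 0;0 0 0.3 0 0 0;0 0 0.6 0 0 0;0 0 1 0 0 0;0 0 1 0 0 0;0 0 1 0 0 0;0 0 1 0 0 0;0 0 1 0 0 0;0 0 1 0 0 0;0 0 1 0 0 0;0 0 1 0 0 0;0 0 0 0 0 0"
  grip: 0

```text
time_s: 5.0
tcp_pos: [0.5326, 0.123, 0.2791]
ee_rot: [[0.817, -0.576, 0.01], [-0.576, -0.817, 0.004], [0.006, -0.009, -1.0]]
wrist_force: [1.1, -0.0, 0.4]
gripper_width: 0.341
gripper_force: 30.0
```

```bash
cat >> h.py <<'E'
rx=np.array([np.sin(np.radians(2.4)),-np.cos(np.radians(2.4)),0]); seat=np.array([.5485,-.100,.137])
u=(rx+[0,0,1])/2**.5; n=(-rx+[0,0,1])/2**.5; ry=np.cross(n,u)
RL=frame(yaw(-177.6),-n)
E
python3 - <<'E'
from h import *
# grasp: handle y +.012, grasp point 8..10mm above centre -> TCP 9mm below centre
tcp=seat+u*.012-n*.009
print("ry",ry)
need(tcp+n*.10,RL); need(tcp+u*.004,RL)
E
```

```text
ry [0.9991 0.0419 0.    ]
shift [ 0.4515 -5.5741 -2.309 ] turn [-4.7464 -2.5259 -5.8023] joints [ 30.1  12.   -5.6   0.1 -71.8  24.7] t 5.0
shift [ 0.5542 -8.0233 -4.5717] turn [-4.7464 -2.5259 -5.8023] joints [ 30.1  12.   -5.6   0.1 -71.8  24.7] t 5.0
```

Emit:
play_rows:
  commands: "0 0 0 -0.339 -0.18 -0.415;0 0 0 -0.339 -0.18 -0.415;0 0 0 -0.339 -0.18 -0.415;0 0 0 -0.339 -0.18 -0.415;0 0 0 -0.339 -0.18 -0.415;0 0 0 -0.339 -0.18 -0.415;0 0 0 -0.339 -0.18 -0.415;0 0 0 -0.339 -0.18 -0.415;0 0 0 -0.339 -0.18 -0.415;0 0 0 -0.339 -0.18 -0.415;0 0 0 -0.339 -0.18 -0.415;0 0 0 -0.339 -0.18 -0.415;0 0 0 -0.339 -0.18 -0.415;0 0 0 -0.339 -0.18 -0.415;0 0 0 0 0 0;0 0 0 0 0 0"

```text
time_s: 6.6
tcp_pos: [0.5304, 0.1224, 0.2729]
ee_rot: [[0.031, -0.999, 0.019], [-0.711, -0.035, -0.702], [0.702, 0.008, -0.712]]
wrist_force: [0.1, -0.1, -0.6]
gripper_width: 0.342
gripper_force: 30.0
```

```bash
python3 - <<'E'
from h import *
tcp=seat+u*.012-n*.009
need(tcp+n*.10,RL)
for nme in("scene","top"):
    im,d,K,R,t=grab(nme); P=pts(d,K,R,t); hsv=cv2.cvtColor(im,cv2.COLOR_BGR2HSV); H,S=hsv[...,0],hsv[...,1]
    s=r.sense(); T=np.array(s["tcp_pos"]); E=np.array(s["ee_rot"])
    m=((H<8)|(H>172))&(S>140)&(np.linalg.norm(P-T,axis=-1)<.13)
    q=(P[m]-T)@E; c=q.mean(0); print(nme,m.sum(),"in tool frame mean",c,"min",np.percentile(q,2,axis=0),"max",np.percentile(q,98,axis=0))
E
```

```text
shift [ 0.5255 -5.5539 -2.1018] turn [-0.0428 -0.0539  0.0437] joints [ 45.5  23.2 -13.7  30.4 -87.8 -54.2] t 6.6
scene 187 in tool frame mean [ 0.0132  0.008  -0.0044] min [-0.0519 -0.0084 -0.0198] max [0.0443 0.0169 0.0069]
top 190 in tool frame mean [ 0.0188  0.0025 -0.0186] min [-0.0284 -0.0124 -0.0802] max [ 0.0433  0.0166 -0.0018]
```

Emit:
play_rows:
  commands: "0.05 -0.55 -0.21 0 0 0;0.05 -0.55 -0.21 0 0 0;0.05 -0.55 -0.21 0 0 0;0.05 -0.55 -0.21 0 0 0;0.05 -0.55 -0.21 -0.04 -0.05 0.04;0.05 -0.55 -0.21 0 0 0;0.05 -0.55 -0.21 0 0 0;0.05 -0.55 -0.21 0 0 0;0.05 -0.55 -0.21 0 0 0;0.05 -0.55 -0.21 0 0 0;0 0 0 0 0 0;0 0 0 0 0 0"

```text
time_s: 7.9
tcp_pos: [0.5457, -0.0428, 0.2113]
ee_rot: [[0.027, -0.999, 0.03], [-0.707, -0.04, -0.706], [0.707, -0.002, -0.708]]
wrist_force: [0.0, 0.7, -0.5]
gripper_width: 0.344
gripper_force: 30.0
```

```bash
python3 - <<'E'
from h import *
need(seat+u*.014-n*.007+n*.03,RL);need(seat+u*.014-n*.007,RL)
a=grab("scene")[0]; cv2.imwrite("pics/l1.png",np.hstack([cv2.resize(a[190:320,290:430],(431,400),interpolation=cv2.INTER_CUBIC),cv2.resize(grab("top")[0][160:280,320:430],(367,400),interpolation=cv2.INTER_CUBIC)]))
E
```

```text
shift [ 0.0852 -1.6964 -1.6034] turn [-0.0058  0.0163  0.0125] joints [ 30.1  21.  -29.9  41.7 -70.  -53.7] t 7.9
shift [ 0.1149 -2.4029 -2.3105] turn [-0.0058  0.0163  0.0125] joints [ 30.1  21.  -29.9  41.7 -70.  -53.7] t 7.9
```

View pics/l1.png

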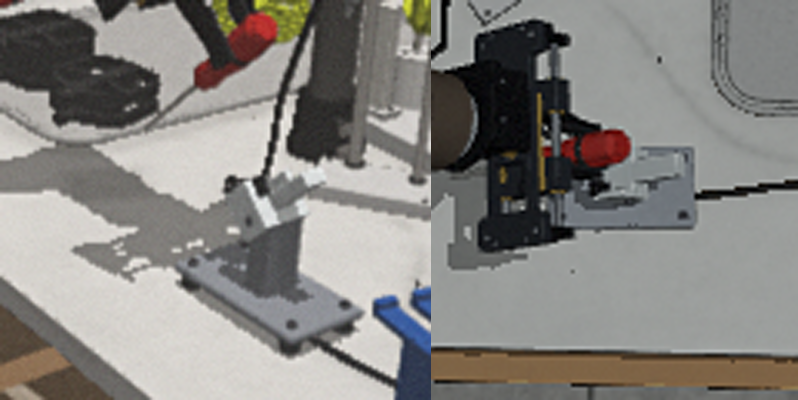

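The handle is held at about 45° above the trough (rail at about (300,185) in the left crop), with the shank pointing down-left. Next I lower it along -n.

Emit:
play_rows:
  commands: "0.02 -0.42 -0.4 0 0 0;0.02 -0.42 -0.4 0 0.02 0;0.02 -0.42 -0.4 0 0 0.01;0.02 -0.44 -0.4 0 0 0;0.01 -0.18 -0.18 0 0 0;0.01 -0.18 -0.18 0 0 0;0 -0.18 -0.18 0 0 0;0 0 0 0 0 0;0 0 0 0 0 0"

```text
time_s: 8.9
tcp_pos: [0.5489, -0.1095, 0.1466]
ee_rot: [[0.031, -0.999, 0.029], [-0.707, -0.042, -0.706], [0.707, 0.001, -0.707]]
wrist_force: [0.4, 0.4, -1.2]
gripper_width: 0.345
gripper_force: 30.0
```

```bash
cat >> h.py <<'E'
def redfit(ctr,rad=.12):
    s=r.sense()
    for nme in("scene","top"):
        im,d,K,R,t=grab(nme); P=pts(d,K,R,t); hsv=cv2.cvtColor(im,cv2.COLOR_BGR2HSV); H,S=hsv[...,0],hsv[...,1]
        m=((H<8)|(H>172))&(S>140)&(np.linalg.norm(P-ctr,axis=-1)<rad); q=P[m]
        l=cv2.fitLine(q.astype(np.float32),cv2.DIST_HUBER,0,.01,.01).ravel()
        yield nme,im,q,l
E
python3 - <<'E'
from h import *
need(seat+u*.014-n*.007,RL); print(r.sense()["wrist_force"])
for nme,im,q,l in redfit(seat):
    c=(q-seat)@np.c_[u,ry,n]; print(nme,len(q),l,"u,y,n lo",np.percentile(c,3,axis=0),"hi",np.percentile(c,97,axis=0))
E
```

```text
shift [ 0.0063 -0.1786 -0.1548] turn [-0.0011 -0.0078 -0.0012] joints [ 21.8  24.2 -37.4  50.9 -59.3 -58.5] t 8.9
[ 0.3541  0.3527 -1.1745]
scene 176 [-0.0542  0.7227 -0.689   0.5407 -0.116   0.1649] u,y,n lo [-0.0329 -0.0168 -0.0044] hi [0.0565 0.0079 0.0197]
top 144 [ 0.0339  0.7775 -0.6279  0.5461 -0.1125  0.1737] u,y,n lo [-0.0162 -0.0154  0.0034] hi [0.0572 0.0104 0.0251]
```

Emit:
play_rows:
  commands: "0.04 -0.1 -0.1 0 0 0;0 -0.08 -0.06 0 0 0;0 0 0 0 0 0;0 0 0 0 0 0"

```text
time_s: 9.4
tcp_pos: [0.55, -0.1151, 0.1416]
ee_rot: [[0.031, -0.999, 0.029], [-0.707, -0.042, -0.706], [0.707, 0.001, -0.707]]
wrist_force: [0.1, -0.2, -0.9]
gripper_width: 0.337
gripper_force: 30.0
```

Emit:
play_rows:
  commands: "0 -0.04 -0.04 0 0 0;0 0 0 0 0 0;0 0 0 0 0 0"

```text
time_s: 9.7
tcp_pos: [0.55, -0.1152, 0.1416]
ee_rot: [[0.031, -0.999, 0.03], [-0.706, -0.043, -0.707], [0.707, 0.0, -0.707]]
wrist_force: [-6.5, 10.2, 8.1]
gripper_width: 0.34
gripper_force: 30.0
```

```bash
python3 - <<'E'
from h import *
print((np.array(r.sense()["tcp_pos"])-seat)@np.c_[u,ry,n])
ims=[]
for nme,im,q,l in redfit(seat):
    ims.append(im); c=(q-seat)@np.c_[u,ry,n]; print(nme,len(q),l,"u,y,n lo",np.percentile(c,3,axis=0),"hi",np.percentile(c,97,axis=0))
cv2.imwrite("pics/l2.png",np.hstack([cv2.resize(ims[0][220:310,330:420],(400,400),interpolation=cv2.INTER_CUBIC),cv2.resize(ims[1][180:250,340:410],(400,400),interpolation=cv2.INTER_CUBIC)]))
E
```

```text
[ 0.014   0.0009 -0.0075]
scene 164 [-0.0443  0.7134 -0.6994  0.5396 -0.1143  0.1534] u,y,n lo [-0.0307 -0.0157 -0.0112] hi [0.0579 0.0093 0.0124]
top 144 [ 0.0575  0.7641 -0.6425  0.5472 -0.118   0.1691] u,y,n lo [-0.0133 -0.0157 -0.0022] hi [0.0572 0.0116 0.0177]
```

View pics/l2.png

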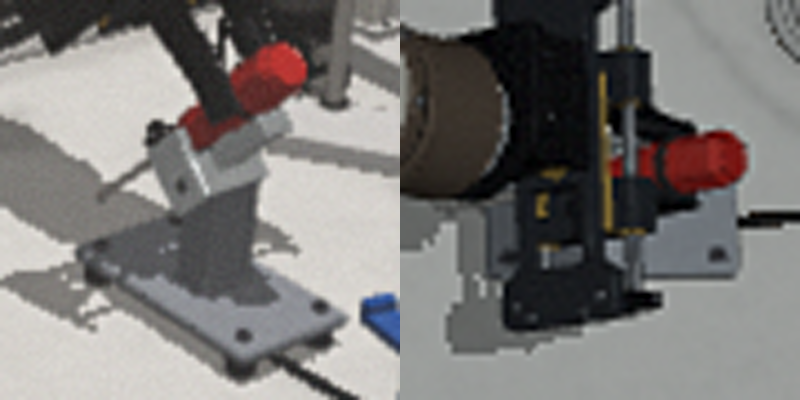

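The handle lies between the cheeks on the rail, with the butt at (285,65) in the left crop. Next I let go and back out along +n.

Emit:
play_rows:
  commands: "0 0 0 0 0 0;0 0 0 0 0 0;0 0 0 0 0 0;0 0 0 0 0 0;0 0 0 0 0 0;0 0.2 0.2 0 0 0;0 0.4 0.4 0 0 0;0 0.5 0.5 0 0 0;0 0.5 0.5 0 0 0;0 0.5 0.5 0 0 0;0 0.5 0.5 0 0 0;0 0.5 0.5 0 0 0;0 0.5 0.5 0 0 0;0 0 0 0 0 0"
  grip: 60

```text
time_s: 11.2
tcp_pos: [0.5513, -0.0059, 0.2504]
ee_rot: [[0.03, -0.999, 0.034], [-0.708, -0.045, -0.705], [0.705, -0.003, -0.709]]
wrist_force: [-0.1, -0.1, -0.2]
gripper_width: 0.686
gripper_force: 0.0
```

```bash
python3 - <<'E'
from h import *
ims=[]
for nme,im,q,l in redfit(seat,.09):
    ims.append(im); c=(q-seat)@np.c_[u,ry,n]; print(nme,len(q),l,"u,y,n lo",np.percentile(c,3,axis=0),"hi",np.percentile(c,97,axis=0))
    w=np.abs(c[:,0]-.03)<.015; print("  upper part y",np.percentile(c[w,1],[3,97]),"n",np.percentile(c[w,2],[3,97]), "max u",c[:,0].max())
cv2.imwrite("pics/l3.png",np.hstack([cv2.resize(ims[0][220:310,330:420],(400,400),interpolation=cv2.INTER_CUBIC),cv2.resize(ims[1][180:250,340:410],(400,400),interpolation=cv2.INTER_CUBIC)]))
E
```

```text
scene 145 [-0.1498  0.7474 -0.6473  0.5418 -0.1205  0.1622] u,y,n lo [-0.0325 -0.0153 -0.0112] hi [0.0533 0.0078 0.0122]
  upper part y [-0.0151 -0.006 ] n [-0.0062  0.013 ] max u 0.055205581408590595
top 228 [ 0.0559 -0.7006  0.7113  0.546  -0.1063  0.1583] u,y,n lo [-0.0464 -0.0152 -0.0034] hi [0.0522 0.0096 0.0169]
  upper part y [-0.0153  0.0099] n [0.0042 0.0169] max u 0.05340458552921808
```

View pics/l3.png

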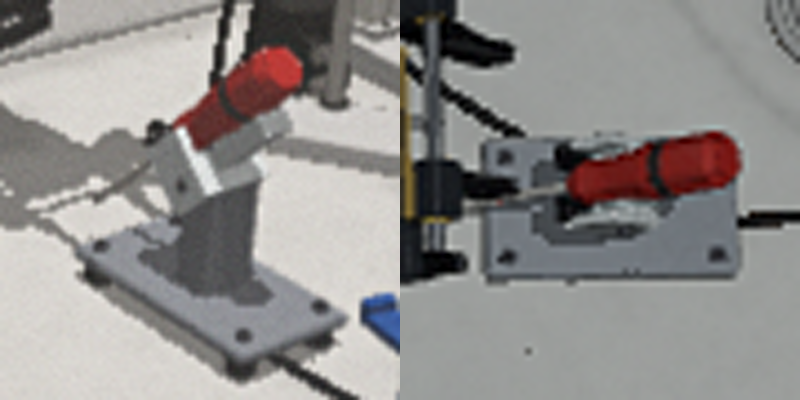

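It slid home: the butt is at u ≈ 53 mm, so the handle is against the stop. Now the regrip, with the tool leaning 20° past vertical.

```bash
cat >> h.py <<'E'
th=np.radians(20); zt=-np.sin(th)*rx-np.cos(th)*np.array([0,0,1]); RG=frame(yaw(-177.6),zt)
hc=seat-.002*ry; TG=hc+.027*u+.019*zt
E
python3 -c "
from h import *
print(TG,TG-.09*zt)
need(TG-.09*zt,RG)"
```

```text
[ 0.547  -0.1127  0.1382] [ 0.5483 -0.1434  0.2228]
shift [-0.0412 -4.5125 -0.8447] turn [ 7.5512  0.306  -0.0079] joints [ 33.5  20.3 -24.3  38.4 -76.3 -51.1] t 11.3
```

Emit:
play_rows:
  commands: "0 0 0.8 0.54 0.022 0;0 0 0.8 0.54 0.022 0;0 0 0.8 0.54 0.022 0;0 -0.4 0.6 0.54 0.022 0;0 -0.4 0 0.54 0.022 0;0 -0.4 0 0.54 0.022 0;0 -0.4 0 0.54 0.022 0;0 -0.4 0 0.54 0.022 0;0 -0.4 0 0.54 0.022 0;0 -0.4 0 0.54 0.022 0;0 -0.4 0 0.54 0.022 0;0 -0.4 0 0.54 0.022 0;-0.02 -0.5 -0.3 0.54 0.022 0;-0.02 -0.4 -0.5 0.54 0.02 0;0 0 -0.5 0 0 0;0 0 -0.5 0 0 0;0 0 -0.5 0 0 0;0 0 -0.5 0 0 0;0 0 -0.5 0 0 0;0 0 0 0 0 0"

```text
time_s: 13.3
tcp_pos: [0.5465, -0.1432, 0.2359]
ee_rot: [[0.036, -0.999, -0.02], [-0.938, -0.041, 0.345], [-0.345, 0.007, -0.939]]
wrist_force: [0.2, 0.2, 0.2]
gripper_width: 0.688
gripper_force: 0.0
```

```bash
python3 -c "
from h import *
need(TG-.09*zt,RG);need(TG,RG)"
```

```text
shift [ 0.0621 -0.0059 -0.4362] turn [-0.0202 -0.046   0.0061] joints [ -9.9  20.3   4.6 -20.  -79.7  16.7] t 13.3
shift [ 0.0192  1.0192 -3.2553] turn [-0.0202 -0.046   0.0061] joints [ -9.9  20.3   4.6 -20.  -79.7  16.7] t 13.3
```

Emit:
play_rows:
  commands: "0.04 0 -0.44 -0.02 -0.045 0;0 0.145 -0.4 0 0 0;-0.01 0.145 -0.4 0 0 0;0 0.145 -0.4 0 0 0;-0.01 0.145 -0.4 0 0 0;0 0.145 -0.4 0 0 0;0 0.145 -0.4 0 0 0;0 0.145 -0.4 0 0 0;0 0 0 0 0 0;0 0 0 0 0 0"

```text
time_s: 14.3
tcp_pos: [0.5493, -0.1129, 0.142]
ee_rot: [[0.043, -0.999, -0.008], [-0.94, -0.043, 0.339], [-0.339, -0.007, -0.941]]
wrist_force: [-0.2, 0.6, -0.3]
gripper_width: 0.689
gripper_force: 0.0
```

```bash
python3 - <<'E'
from h import *
need(TG,RG); print(r.sense()["wrist_force"])
ims=[]
for nme,im,q,l in redfit(seat,.09):
    ims.append(im); c=(q-seat)@np.c_[u,ry,n]; print(nme,len(q),"u,y,n lo",np.percentile(c,3,axis=0),"hi",np.percentile(c,97,axis=0))
cv2.imwrite("pics/r1.png",np.hstack([cv2.resize(ims[0][200:310,330:440],(400,400),interpolation=cv2.INTER_CUBIC),cv2.resize(ims[1][170:260,330:420],(400,400),interpolation=cv2.INTER_CUBIC)]))
E
```

```text
shift [-0.0773  0.0067 -0.1241] turn [ 0.0179  0.0462 -0.0079] joints [ -6.9  23.7  -3.9 -21.4 -66.8  18.7] t 14.3
[-0.1611  0.6125 -0.2824]
scene 80 u,y,n lo [-0.0328 -0.0159 -0.0121] hi [0.0527 0.0088 0.0061]
top 12 u,y,n lo [-0.0543 -0.0176  0.0049] hi [-0.0411  0.0122  0.0138]
```

View pics/r1.png

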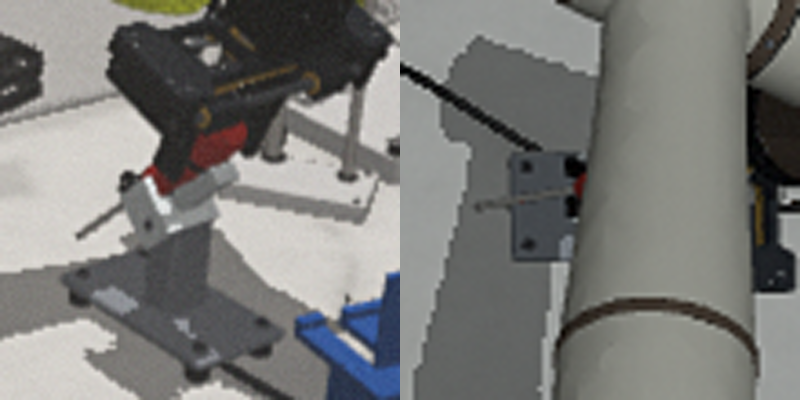

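The fingers straddle the upper handle, with the near finger at (175,150) in the left crop and the far one at (265,130). Next I lower a little, close and lift clear.

Emit:
play_rows:
  commands: "-0.05 0 -0.09 0.02 0.04 0;0 0 0 0 0 0"

```text
time_s: 14.6
tcp_pos: [0.5477, -0.113, 0.1395]
ee_rot: [[0.04, -0.999, -0.013], [-0.939, -0.042, 0.343], [-0.343, -0.001, -0.939]]
wrist_force: [0.3, -0.0, -0.4]
gripper_width: 0.688
gripper_force: 0.0
```

Emit:
play_rows:
  commands: "0 0 0 0 0 0;0 0 0 0 0 0;0 0 0 0 0 0;0 0 0 0 0 0;0 0 0 0 0 0;0 0.1 0.1 0 0 0;0 0.3 0.3 0 0 0;0 0.5 0.5 0 0 0;0 0.5 0.7 0 0 0;0 0.3 0.9 0 0 0;0 0 1 0 0 0;0 0 1 0 0 0;0 0 1 0 0 0;0 0 0.5 0 0 0;0 0 0 0 0 0"
  grip: 0

```text
time_s: 16.1
tcp_pos: [0.5483, -0.0613, 0.3229]
ee_rot: [[0.043, -0.999, -0.008], [-0.939, -0.044, 0.342], [-0.342, -0.007, -0.94]]
wrist_force: [0.1, -0.2, -1.2]
gripper_width: 0.343
gripper_force: 30.0
```

```bash
cat >> h.py <<'E'
kx=np.array([-.152,-.988,0]);kx/=np.linalg.norm(kx); notch=np.array([.5305,-.337,.130])
ph=np.radians(25); zf=np.sin(ph)*kx-np.cos(ph)*np.array([0,0,1]); RF=frame(np.cross(kx,[0,0,1.])*1,zf)
if RF[:,1]@[-1,0,0]<0: RF=frame(-RF[:,1],zf)
# handle centre -> TCP when handle upright: grasp .027 above centre
def tf(hx,hz): return np.r_[(notch+hx*kx)[:2],hz]+[0,0,.027]+.019*zf
E
python3 - <<'E'
from h import *
s=r.sense(); T=np.array(s["tcp_pos"]); E=np.array(s["ee_rot"])
# handle axis in tool frame expected
print("expected axis in tool",E.T@(E@RG.T@u), "final yields",RF@(RG.T@u),"RF",RF)
print(tf(-.08,.215)); need(tf(-.08,.215),RF)
E
```

```text
expected axis in tool [ 0.4226  0.     -0.9063] final yields [-0. -0.  1.] RF [[-0.1378 -0.9884 -0.0643]
 [-0.8958  0.1521 -0.4177]
 [ 0.4226 -0.     -0.9063]]
[ 0.5414 -0.2659  0.2248]
shift [-0.2274 -6.8176 -3.271 ] turn [-5.2327  0.3313 -1.2593] joints [ -1.7  14.5   8.7 -20.  -85.6   6. ] t 16.1
```

Emit:
play_rows:
  commands: "0 0 0 -0.523 0.033 -0.126;0 0 0 -0.523 0.033 -0.126;0 0 0 -0.523 0.033 -0.126;0 0 0 -0.523 0.033 -0.126;0 0 0 -0.523 0.033 -0.126;0 0 0 -0.523 0.033 -0.126;0 0 0 -0.523 0.033 -0.126;0 0 0 -0.523 0.033 -0.126;0 0 0 -0.523 0.033 -0.126;0 0 0 -0.523 0.033 -0.126;0 0 0 0 0 0;0 -0.6 0 0 0 0;0 -0.6 0 0 0 0;0 -0.6 0 0 0 0;0 -0.6 0 0 0 0;0 -0.6 0 0 0 0;0 0 0 0 0 0;0 0 0 0 0 0"

```text
time_s: 17.9
tcp_pos: [0.5472, -0.1521, 0.3191]
ee_rot: [[-0.142, -0.987, -0.07], [-0.896, 0.158, -0.415], [0.42, 0.004, -0.907]]
wrist_force: [0.2, 0.1, -0.4]
gripper_width: 0.34
gripper_force: 30.0
```

```bash
python3 - <<'E'
from h import *
s=r.sense(); T=np.array(s["tcp_pos"]);E=np.array(s["ee_rot"])
need(tf(-.08,.215),RF)
C=T-.019*E[:,2]-E@RG.T@u*.027; A=E@RG.T@u; print("expected handle centre",C,"axis",A)
ims=[]
for nme,im,q,l in redfit(C,.09):
    ims.append(im); c=q-C; print(nme,len(q),l,"lo",np.percentile(c,3,axis=0),"hi",np.percentile(c,97,axis=0))
    print("  tip expected px",proj(C-.151*A,*[np.array(cams.camera_info(nme)[k]) for k in("mtx","R")],np.array(cams.camera_info(nme)["t"]).ravel()))
c=cams.camera_info("scene");p=proj(C-.05*A,np.array(c["mtx"]),np.array(c["R"]),np.array(c["t"]).ravel())[0].astype(int);print(p)
cv2.imwrite("pics/h1.png",cv2.resize(ims[0][p[1]-60:p[1]+90,p[0]-70:p[0]+130],(800,600),interpolation=cv2.INTER_CUBIC))
E
```

```text
shift [-0.1935 -3.7919 -3.145 ] turn [-0.02   -0.0232  0.0397] joints [ 12.4  14.2  -9.6  23.6 -77.2 -28.9] t 17.9
expected handle centre [ 0.5485 -0.1442  0.3094] axis [ 0.0035 -0.003   1.    ]
scene 392 [ 0.0209 -0.0462  0.9987  0.5415 -0.1536  0.3174] lo [-0.0154 -0.0158 -0.0447] hi [0.0066 0.0041 0.0499]
  tip expected px [[394.3343 241.9716]]
top 13 [ 0.9708 -0.204  -0.1265  0.5524 -0.1461  0.3576] lo [-0.0052 -0.0097  0.0435] hi [0.0124 0.0008 0.0513]
  tip expected px [[398.5558 208.5151]]
[398 202]
```

View pics/h1.png

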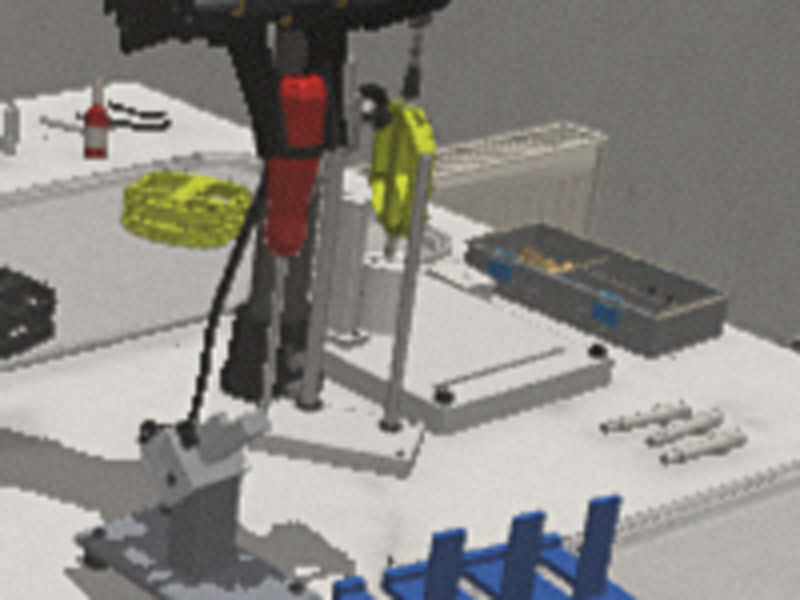

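The screwdriver is upright with its tip at about (268,408) in the crop, which is full-image (395,244) against a predicted (394,242). Next I go to the front of the middle notch.

Emit:
play_rows:
  commands: "-0.03 -0.5 0 0 0 0;-0.03 -0.7 0 0 0 0;-0.03 -0.7 0 -0.02 -0.02 0.04;-0.03 -0.7 -0.2 0 0 0;-0.03 -0.7 -0.4 0 0 0;-0.04 -0.49 -0.5 0 0 0;0 0 -0.5 0 0 0;0 0 -0.5 0 0 0;0 0 -0.5 0 0 0;0 0 -0.4 0 0 0;0 0 0 0 0 0;0 0 0 0 0 0"

```text
time_s: 19.2
tcp_pos: [0.5423, -0.2656, 0.2298]
ee_rot: [[-0.136, -0.989, -0.064], [-0.895, 0.151, -0.419], [0.424, -0.0, -0.906]]
wrist_force: [0.4, 0.5, -0.6]
gripper_width: 0.344
gripper_force: 30.0
```

```bash
python3 - <<'E'
from h import *
s=r.sense(); T=np.array(s["tcp_pos"]);E=np.array(s["ee_rot"])
need(tf(-.08,.202),RF);need(tf(0,.202),RF)
C=T-.019*E[:,2]-E@RG.T@u*.027; A=E@RG.T@u; print("expected handle centre",C,"axis",A)
ims=[]
for nme,im,q,l in redfit(C,.09):
    ims.append(im); c=q-C; print(nme,len(q),l,"lo",np.percentile(c,3,axis=0),"hi",np.percentile(c,97,axis=0))
c=cams.camera_info("scene");p=proj(notch,np.array(c["mtx"]),np.array(c["R"]),np.array(c["t"]).ravel())[0].astype(int);print(p)
c2=cams.camera_info("top");p2=proj(notch,np.array(c2["mtx"]),np.array(c2["R"]),np.array(c2["t"]).ravel())[0];print(p2);p2=p2.astype(int)
cv2.circle(ims[0],tuple(map(int,p)),1,(0,255,255),-1)
cv2.imwrite("pics/h2.png",np.hstack([cv2.resize(ims[0][p[1]-80:p[1]+60,p[0]-90:p[0]+70],(480,420),interpolation=cv2.INTER_CUBIC),cv2.resize(ims[1][p2[1]-50:p2[1]+50,p2[0]-45:p2[0]+30],(315,420),interpolation=cv2.INTER_CUBIC)]))
E
```

```text
shift [-0.0291 -0.0079 -0.5995] turn [ 0.0111  0.     -0.0102] joints [  0.3  18.2 -18.4  28.7 -60.9 -24.8] t 19.2
shift [-0.4346 -2.6435 -0.5995] turn [ 0.0111  0.     -0.0102] joints [  0.3  18.2 -18.4  28.7 -60.9 -24.8] t 19.2
expected handle centre [ 0.5435 -0.2577  0.22  ] axis [-0.      0.0017  1.    ]
scene 360 [ 0.0384 -0.0052  0.9992  0.5369 -0.2658  0.2305] lo [-0.015  -0.0152 -0.0426] hi [0.005  0.0033 0.0499]
top 9 [ 0.7806 -0.2323 -0.5803  0.5447 -0.2638  0.267 ] lo [-0.0064 -0.0099  0.0356] hi [ 0.0131 -0.003   0.0515]
[447 289]
[458.2455 217.2719]
```

View pics/h2.png

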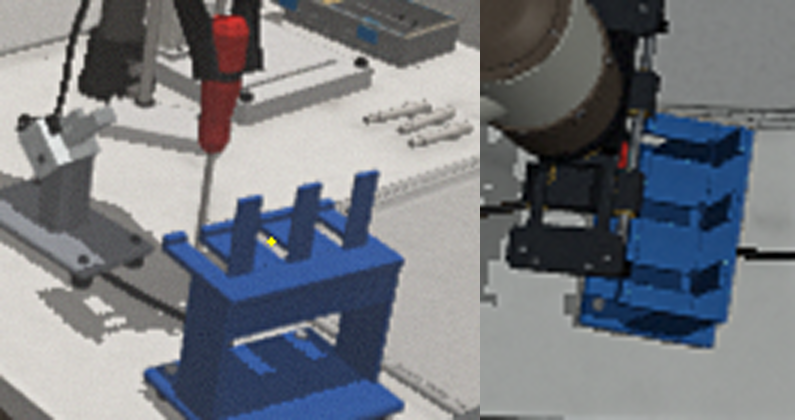

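The yellow mark for the notch at (272,241) falls in the slot in front of the middle tab, and the shank is upright in front of the rack. Next I lower it and slide it in.

Emit:
play_rows:
  commands: "-0.03 0 -0.3 0 0 0;0 0 -0.3 0 0 0;-0.04 -0.24 0 0 0 0;-0.04 -0.24 0 0 0 0;-0.04 -0.24 0 0 0 0;-0.04 -0.24 0 0 0 0;-0.04 -0.24 0 0 0 0;-0.04 -0.24 0 0 0 0;0 0 0 0 0 0;0 0 0 0 0 0"

```text
time_s: 20.3
tcp_pos: [0.5338, -0.309, 0.2115]
ee_rot: [[-0.137, -0.988, -0.064], [-0.895, 0.151, -0.419], [0.424, -0.0, -0.906]]
wrist_force: [-0.8, 0.7, -0.8]
gripper_width: 0.347
gripper_force: 30.0
```

Emit:
play_rows:
  commands: "-0.04 -0.24 0 0 0 0;-0.04 -0.24 0 0 0 0;-0.04 -0.24 0 0 0 0;-0.03 -0.24 0 0 0 0;-0.03 -0.24 0 0 0 0;0 0 0 0 0 0;0 0 0 0 0 0"

```text
time_s: 21.0
tcp_pos: [0.5284, -0.345, 0.2114]
ee_rot: [[-0.137, -0.988, -0.064], [-0.895, 0.151, -0.419], [0.424, -0.0, -0.906]]
wrist_force: [-0.2, -0.1, -1.1]
gripper_width: 0.342
gripper_force: 30.0
```

```bash
python3 - <<'E'
from h import *
s=r.sense(); T=np.array(s["tcp_pos"]);E=np.array(s["ee_rot"]); print(s["wrist_force"],s["moment"])
need(tf(0,.202),RF); need(tf(0,.182),RF)
C=T-.019*E[:,2]-E@RG.T@u*.027; A=E@RG.T@u; print("expected handle centre",C,"axis",A)
for nme,im,q,l in redfit(C,.09):
    c=q-C; print(nme,len(q),l,"lo",np.percentile(c,3,axis=0),"hi",np.percentile(c,97,axis=0))
    if nme=="scene": cv2.imwrite("pics/h3.png",cv2.resize(im[210:350,370:530],(640,560),interpolation=cv2.INTER_CUBIC))
E
```

```text
[-0.1831 -0.0677 -1.1473] [ 1.1137 -0.1779  0.0541]
shift [0.0291 0.0029 0.0129] turn [ 0.0087 -0.0013 -0.0039] joints [ -8.1  20.1 -19.   31.  -55.4 -19.5] t 21.0
shift [ 0.0291  0.0029 -0.6537] turn [ 0.0087 -0.0013 -0.0039] joints [ -8.1  20.1 -19.   31.  -55.4 -19.5] t 21.0
expected handle centre [ 0.5296 -0.3371  0.2016] axis [0.0002 0.0013 1.    ]
scene 395 [ 0.0295 -0.0379  0.9988  0.5232 -0.3461  0.2038] lo [-0.0151 -0.0148 -0.0432] hi [0.0058 0.0034 0.05  ]
top 4 [ 0.7401 -0.354  -0.5718  0.5275 -0.3451  0.2508] lo [-0.0081 -0.0113  0.0451] hi [ 0.0047 -0.0053  0.0548]
```

View pics/h3.png

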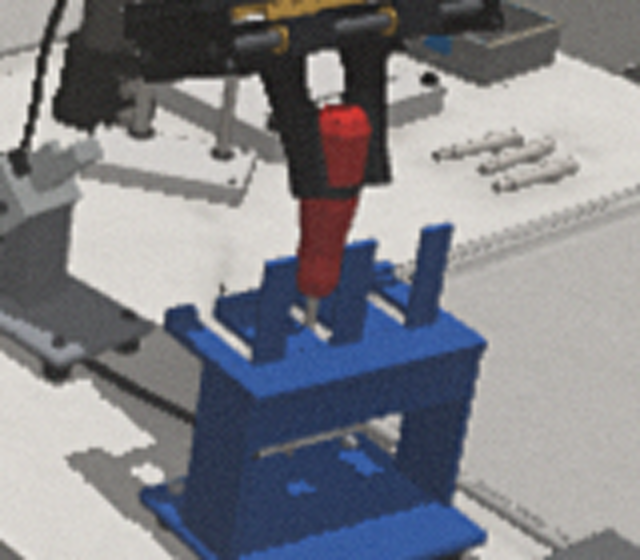

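The shank enters the middle notch at (313,320), in front of the middle tab, with no contact force. Next I lower the handle onto the shelf.

Emit:
play_rows:
  commands: "0 0 -0.15 0 0 0;0 0 -0.15 0 0 0;0 0 -0.15 0 0 0;0 0 -0.1 0 0 0;0 0 0 0 0 0;0 0 0 0 0 0"

```text
time_s: 21.7
tcp_pos: [0.5285, -0.3447, 0.1949]
ee_rot: [[-0.137, -0.989, -0.064], [-0.895, 0.151, -0.419], [0.424, 0.0, -0.906]]
wrist_force: [0.2, -0.7, 0.1]
gripper_width: 0.342
gripper_force: 30.0
```

Emit:
play_rows:
  commands: "0 0 -0.05 0 0 0;0 0 -0.04 0 0 0;0 0 0 0 0 0;0 0 0 0 0 0"

```text
time_s: 22.1
tcp_pos: [0.5289, -0.3449, 0.1939]
ee_rot: [[-0.137, -0.989, -0.063], [-0.895, 0.151, -0.42], [0.425, -0.001, -0.905]]
wrist_force: [-1.3, 1.9, 4.8]
gripper_width: 0.344
gripper_force: 30.0
```

It is on the shelf (5 N contact). Next I open narrowly to stay clear of the neighbouring tabs and withdraw along the tool axis.

Emit:
play_rows:
  commands: "0 0 0 0 0 0;0 0 0 0 0 0;0 0 0 0 0 0;0 0 0 0 0 0;0 0 0 0 0 0;0.01 0.04 0.09 0 0 0;0.02 0.12 0.27 0 0 0;0.04 0.25 0.54 0 0 0;0.05 0.33 0.72 0 0 0;0.05 0.33 0.72 0 0 0;0.05 0.33 0.72 0 0 0;0.05 0.33 0.72 0 0 0;0 0.6 0.6 0 0 0;0 0.6 0.6 0 0 0;0 0.6 0.6 0 0 0;0 0.6 0 0 0 0;0 0 0 0 0 0"
  grip: 45

```text
time_s: 23.8
tcp_pos: [0.5372, -0.2191, 0.3612]
ee_rot: [[-0.135, -0.989, -0.06], [-0.896, 0.148, -0.419], [0.423, -0.003, -0.906]]
wrist_force: [-0.1, -0.3, -0.9]
gripper_width: 0.514
gripper_force: 0.0
```

```bash
python3 - <<'E'
from h import *
C=np.r_[notch[:2],.1825]
for nme,im,q,l in redfit(C,.09):
    c=q-C; print(nme,len(q),l,"lo",np.percentile(c,3,axis=0),"hi",np.percentile(c,97,axis=0), "zmax",q[:,2].max())
    if nme=="scene": cv2.imwrite("pics/h4.png",cv2.resize(im[210:350,370:530],(640,560),interpolation=cv2.INTER_CUBIC))
E
```

```text
scene 309 [-0.0283 -0.0072  0.9996  0.5215 -0.3458  0.2089] lo [-0.0158 -0.0149 -0.0413] hi [0.0045 0.0063 0.0524] zmax 0.23546135136033086
top 136 [ 0.0533 -0.1081  0.9927  0.5256 -0.3313  0.2132] lo [-0.0164 -0.0089 -0.0343] hi [0.0081 0.0149 0.0546] zmax 0.24018954380845328
```

The cloud shows the handle upright, with its top at about 0.235 m and its centre within a few mm of the notch. The arm is clear, so I'm handing in.

```bash
python3 -c "
from station import r
print(r.finish_job())"
```

```text
the job is handed in; nothing more can be done
None
```

The screwdriver went by way of the regrip rest and now hangs upright in the rack's middle notch, let go, and the job was handed in at about 24 s; `finish_job` gave no verdict, and I viewed 11 pictures, one over the limit of 10.

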